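# Sweep print off-cuts from a build plate into the scrap tray

## Robot

A 6-joint arm with a two-finger parallel gripper is mounted at the origin on the work surface. World frame = base frame: x ahead of the robot, y to its left, z up, the work surface at z = 0. Lengths are in m, angles in rad, forces in N, time in s.
With the tool pointing down it reaches from about 0.25 to 0.775 m from the base axis. Payload 4 kg.
Tool frame: the origin (TCP) lies at the centre of the arm's flange, where the gripper is bolted on; the fingertips stand ahead of it and the grasp point (between the pads) lies 180 mm ahead of it (robot.tcp_to_tips is the z of the fingertips in the tool frame, in m); z points along the fingers, y is the direction in which the jaws open and shut (so a half turn about z gives the same grasp; the last joint's range is limited). The gripper opens to 94 mm and grips with 3 to 60 N. Pads are 16 mm wide; open, the fingers measure 119 mm over their backs; the gripper's body (75 mm by 177 mm) begins 78 mm behind the grasp point.
Start: joints at [-1.25, 0.087, 1.371, -0, 1.684, -0.103], TCP at [0.226, -0.501, 0.405] pointing down, gripper open.
Joint ranges: [-3.1, 3.1], [-0.76, 2.03], [0.27, 2.55], [-1.08, 4.22], [0.17, 2.65], [-2.57, 2.57]. Speed limits (rad/s): [2.79, 2.79, 3.14, 3.14, 3.14, 3.14].

## Interface

Orientations are given as [roll, pitch, yaw] about the fixed x, y, z axes, in that order (R = Rz(yaw) Ry(pitch) Rx(roll)).
In Python, from bench import robot gives the robot as it stands.
- The arm moves only by the tool move_arm, never from a script. Its argument "increments" is a list that holds one entry, the list of rows, each a list of 7 numbers: the opening, from 0 (shut) to 1 (fully open), then the shift along the tool's x, y, z as a fraction of full scale, then the turn, a rotation vector about the tool's x, y, z as a fraction of full scale. In form: [[[jaw, dx, dy, dz, rx, ry, rz], ...]]. A call has 1 to 8 rows; each row is the pose to reach, as a shift and turn from the pose commanded when the call began, along the tool's axes at that moment; what a row does not reach only later rows make up. Full scale, the value 1, is 0.1 m for a shift and pi/2 rad for a turn. A row lasts 1/12 s, in which the tool goes at most 41.7 mm and 7.16 degrees, less where a joint would pass 70% of its speed; a pose out of reach is approached as far as the arm can. A call with a number of a shift or a turn outside -1 to 1 is refused whole. A call with a gripper value outside its range is refused whole. The fingers move at their own pace and stop on an object; the grip force is fixed at half the most. Time passes only in rows, so rows that repeat a pose let the fingers close. It gives the time, the measured TCP pose, the force and the opening at its end, in the units of the state.
- robot.get_obs(): the state, without advancing time (a new reading comes with each control period).
- robot.snapshot(name): name is "side" or "top"; returns (picture, depth): 400x640x3 uint8, red, green, blue; 400x640 float32, m along the optical axis (not along the pixel's ray), 0 where there is no reading.
- robot.camera_params(name): a dict with "mtx" (3x3 intrinsics, pixels), "k1" (the pictures are not rectified: a ray, as slopes to the right and down, at radius r is drawn at 1 + k1 r^2 times it, then the intrinsics apply), "R" (3x3) and "t" (3): a world point X has camera coordinates R X + t. Camera axes: x right, y down, z forward; pixel columns grow to the right and rows downward; lengths in m; the calibration is good to about 2 mm. A picture is of the moment at which its call begins. camera_params takes no time and is no camera call.
- robot.close_job(): hands the job in, once; it reports no verdict.
The state is a dict: "time": time; "joint_positions": joint angles; "qvel": joint speeds; "joint_torque": joint torques, N m; "tool_pos": TCP position; "ee_rot": TCP orientation; "wrist_force": force on the tool from outside, world axes, zero at the start; "wrist_torque": the same for the moment, N m; "width": finger opening in m.
Only numpy, scipy, OpenCV 4.12 (cv2) and the standard library are available. Lean on these libraries where they do the work, as an engineer would, in place of code of your own. Each camera call takes 0.05 s, during which the arm holds its last target.

## Task

Clear the printing scrap off the black build plate: with your fingertips, sweep the three low white off-cuts along the plate and over its edge into the open metal scrap tray that stands against its left or right side, never lifting or carrying them. Leave the printed bridge and the small stepped tower standing where they are on the plate, and leave the other things on the bench alone.

Things in the scene. Friction and masses are not known exactly. Their poses are not given: they have to be found in the camera images.
- plate: black build plate on a grey dock, fixed, a flat box 280 mm (its x) by 300 mm (its y), its flat top surface without rims 70 mm above the bench. Origin: centre of the underside, on the bench; z up. Its yaw varies by up to about 10 degrees. Its long edges at y = +150 mm and y = -150 mm have the scrap tray along one and the controller along the other.
- tray: open aluminium scrap tray, fixed, 280 mm (its x) by 130 mm (its y) by 50 mm high, walls 4 mm, turned as the plate is; it stands 1 mm from the plate's +y or -y edge (which one varies), its rim 20 mm below the plate's surface, so what is pushed over that edge drops in. Origin: centre of the underside, on the bench.
- controller: closed grey plastic control unit with a display and a round knob, fixed, 280 by 130 by 45 mm (knob top at 53 mm), along the plate's other y edge. Origin: centre of the underside.
- pad_center (a point): centre of a loose white plastic off-cut lying flat on the plate: square pad 28 by 28 mm, 16 mm high; about 20 g; axes along its sides. To be swept into the tray.
- disc_center (a point): centre of a loose white plastic off-cut lying flat on the plate: round disc 30 mm in diameter, 16 mm high; about 20 g. To be swept into the tray.
- bar_center (a point): centre of a loose white plastic off-cut lying flat on the plate: bar 36 mm (its x) by 24 mm (its y), 16 mm high; about 20 g. To be swept into the tray.
- bridge: white printed bridge standing loose on the plate near its far (+x) edge, 30 mm (its x) by 100 mm (its y), 45 mm high, two legs and a deck. Stays. Origin: centre of the underside.
- tower: white printed stepped tower standing loose on the plate among the off-cuts, foot 22 by 22 mm, 45 mm high. Stays. Origin: centre of the underside.
- scraper: bystander on the bench, leave alone; origin centre of underside: flat spatula-like scraper lying crosswise beyond the plate.
- glue: bystander on the bench, leave alone; origin centre of underside: glue stick standing upright, 30 mm in diameter, 85 mm high.
- jar: bystander on the bench, leave alone; origin centre of underside: jar, 60 mm in diameter, 70 mm high.
- driver: bystander on the bench, leave alone; origin centre of underside: screwdriver lying down.
- spool: bystander on the bench, leave alone; origin centre of underside: small filament spool lying flat, 100 mm in diameter, 45 mm high.

How it is judged:
At the end, for the whole second after the job is handed in: The centres of all three off-cuts are within the tray's inner walls and clearly below the plate (less than 55 mm above the bench), at rest (under 20 mm/s); the bridge and the tower stand upright (within 0.15 rad) within 15 mm of where they stood (x of pad_center in the frame of tray between -0.136 and 0.136 m and y of pad_center in the frame of tray between -0.061 and 0.061 m and z of each of pad_center, disc_center, bar_center in the frame of tray below 0.055 m and linear speed of each of pad, disc, bar below 0.02 m/s and x of disc_center in the frame of tray between -0.136 and 0.136 m and y of disc_center in the frame of tray between -0.061 and 0.061 m and x of bar_center in the frame of tray between -0.136 and 0.136 m and y of bar_center in the frame of tray between -0.061 and 0.061 m and distance of each of bridge, tower from where it was at the start of the episode below 0.015 m and angle between each of bridge, tower's own z axis and vertical below 0.15 rad); the robot touches nothing.
It fails at once if an off-cut is lifted or carried (its centre more than 15 mm above where it lies on the plate) (height (world z) of any of pad_center, disc_center, bar_center above 0.093 m).
It fails at once if the bridge or the tower is shifted by more than 15 mm or tipped (distance of any of bridge, tower from where it was at the start of the episode above 0.015 m or angle between any of bridge, tower's own z axis and vertical above 0.3 rad).
It fails at once if something else lying on the bench is shifted by more than 20 mm (distance of any of scraper, glue, jar, driver, spool from where it was at the start of the episode above 0.02 m).
It also fails if it takes over 64 s, if anything falls off the work surface, if the arm or the gripper's body presses on something with over 40 N, if the wrist force passes 120 N, or if a joint passes its speed limit or range.

## Working session

There is one attempt and no reset: what is moved stays moved. The work goes in short steps, Python scripts to look and compute and a tool call to move; the robot and the scene stay as the last step left them, time stands still between calls to the robot, and variables do not carry over. Pictures are saved under pics/ and viewed, and the job is handed in when it is done.

Besides the shell and the picture viewer there is one more tool, called after "Emit:" by a JSON object that holds its "method" and its "body". move_arm: Moves the arm, as the interface text tells. Its arguments: {"type":"object","properties":{"increments":{"type":"array","items":{"type":"array","items":{"type":"array","items":{"type":"number","minimum":-1,"maximum":1}}}}},"required":["increments"]}

```bash
mkdir -p pics; ls; cat > h.py <<'E'
import numpy as np, cv2, pickle
from bench import robot
def snap(n,tag):
    p,d=robot.snapshot(n); cv2.imwrite(f'pics/{tag}.png',p[:,:,::-1]); np.savez(f'{tag}.npz',p=p,d=d); return p,d
def pts(name,uv,z=None,depth=None):
    c=robot.camera_params(name);K=np.array(c['mtx'],float);R=np.array(c['R']);t=np.array(c['t'])
    uv=np.atleast_2d(np.array(uv,float))
    s=np.c_[(uv[:,0]-K[0,2])/K[0,0],(uv[:,1]-K[1,2])/K[1,1]]
    u=s.copy()
    for _ in range(30): u=s/(1+c['k1']*(u**2).sum(1,keepdims=True))
    ray=np.c_[u,np.ones(len(u))]
    if depth is not None: return (ray*np.asarray(depth)[:,None]-t)@R
    o=-R.T@t; w=ray@R
    return o+w*((z-o[2])/w[:,2])[:,None]
def proj(name,X):
    c=robot.camera_params(name);K=np.array(c['mtx'],float)
    q=np.atleast_2d(X)@np.array(c['R']).T+np.array(c['t']);u=q[:,:2]/q[:,2:]
    u=u*(1+c['k1']*(u**2).sum(1,keepdims=True))
    return u*[K[0,0],K[1,1]]+[K[0,2],K[1,2]]
E
python3 - <<'E'
from h import *
snap('top','top0');snap('side','side0')
for n in('top','side'): print(n,robot.camera_params(n))
print(robot.get_obs()); print(robot.tcp_to_tips)
E
```

```text
pics
top {'mtx': array([[438.22247916,   0.        , 315.49138934],
       [  0.        , 438.22247916, 197.11855195],
       [  0.        ,   0.        ,   1.        ]]), 'k1': 0.034626350280375945, 'R': array([[ 0.00118116, -0.99978358,  0.02076992],
       [-0.99052713, -0.00402168, -0.13725824],
       [ 0.13731206, -0.02041104, -0.99031752]]), 't': array([-0.0407976 ,  0.63224874,  1.53618905])}
side {'mtx': array([[375.57050205,   0.        , 311.71639829],
       [  0.        , 375.57050205, 199.32473082],
       [  0.        ,   0.        ,   1.        ]]), 'k1': -0.05328927022722237, 'R': array([[ 0.85617177, -0.51633145,  0.0192807 ],
       [-0.25546208, -0.45544858, -0.85282221],
       [ 0.44912029,  0.72523681, -0.52184532]]), 't': array([-0.55523193,  0.22713488,  0.87414814])}
{'time': 0.1, 'joint_positions': array([-1.25008488e+00,  8.78935738e-02,  1.37207242e+00, -6.37165916e-05,
        1.68359838e+00, -1.03093349e-01]), 'qvel': array([ 0.00150925, -0.00070244, -0.00255338,  0.0009973 , -0.0006036 ,
        0.00048874]), 'joint_torque': array([ 2.98977095e-03, -3.41254306e+01, -3.03301048e+01,  7.21321022e-02,
        3.05171055e-02, -9.96008430e-05]), 'tool_pos': array([ 0.22613785, -0.50125641,  0.40362959]), 'ee_rot': array([-3.13962489e+00, -1.39920872e-04,  4.23797547e-01]), 'wrist_force': array([ 0.41641373, -0.41103633, -0.70375544]), 'wrist_torque': array([ 0.02759386,  0.00652238, -0.0542049 ]), 'width': 0.09419958241619183}
0.1992
```

View pics/top0.png

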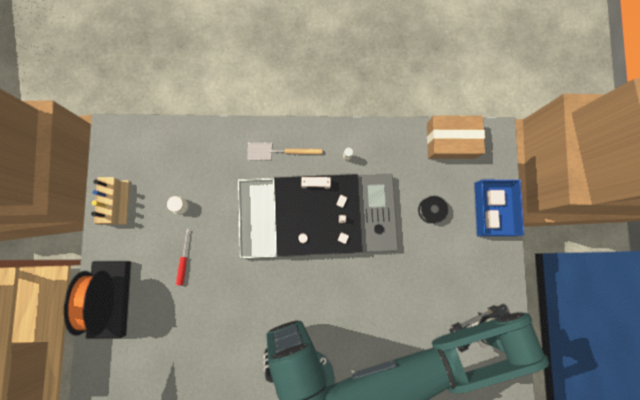

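View pics/side0.png

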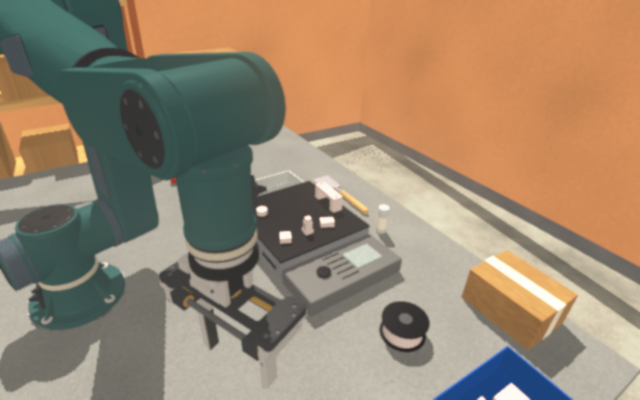

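The tray is on the left, at +y (col ~258). The disc is at (303,238), and the small white pieces at (341,201), (342,218) and (343,238). The tower is probably the middle one, and the bridge is at (316,183). Next I'll measure them.

```bash
python3 - <<'E'
from h import *
z=np.load('top0.npz');p=z['p'];d=z['d']
cv2.imwrite('pics/top0z.png',cv2.resize(p[165:270,225:410,::-1],None,fx=4.2,fy=4.2,interpolation=cv2.INTER_CUBIC))
hsv=cv2.cvtColor(p,cv2.COLOR_RGB2HSV)
# plate mask
m=(p.max(2)<45).astype(np.uint8);m[:165]=0;m[265:]=0;m[:,:230]=0;m[:,:][:,400:]=0
m=cv2.morphologyEx(m,cv2.MORPH_OPEN,np.ones((3,3)))
cs,_=cv2.findContours(m,cv2.RETR_EXTERNAL,cv2.CHAIN_APPROX_NONE);c=max(cs,key=cv2.contourArea)
h=cv2.convexHull(c)[:,0]
w=pts('top',h,z=.07)[:,:2].astype(np.float32)
r=cv2.minAreaRect(w*1000);print('plate',r);print(cv2.boxPoints(r))
g=p.min(2); mm=(g>130).astype(np.uint8); mm[:170]=0;mm[252:]=0;mm[:,:278]=0;mm[:,360:]=0
n,l,s,ce=cv2.connectedComponentsWithStats(mm)
for i in range(1,n):
    if s[i,4]<10: continue
    ys,xs=np.where(l==i); P=pts('top',np.c_[xs,ys],depth=d[ys,xs])
    print(s[i],ce[i],'z',np.percentile(P[:,2],[5,50,95]).round(4),'mean',P.mean(0).round(4))
    for zz in(.086,.115):
        q=pts('top',np.c_[xs,ys],z=zz)[:,:2]; print('  at',zz,pts('top',ce[i],z=zz).round(4),cv2.minAreaRect((q*1000).astype(np.float32)))
ys,xs=np.where(m>0);P=pts('top',np.c_[xs,ys],depth=d[ys,xs]);print('plate z',np.median(P[:,2]))
E
```

```text
plate ((667.2623291015625, -106.27239990234375), (24.946571350097656, 32.649131774902344), 89.66807556152344)
[[ 650.8658  -118.6509 ]
 [ 683.51434 -118.84005]
 [ 683.6589   -93.8939 ]
 [ 651.0103   -93.70475]]
[278 170  82   6 371] [313.46630728 171.88140162] z [-0.0077 -0.0022  0.0043] mean [ 0.7323 -0.032   0.0066]
  at 0.086 [[ 0.7166 -0.031   0.086 ]] ((714.5130615234375, -49.137603759765625), (17.967870712280273, 286.73211669921875), 0.32080286741256714)
  at 0.115 [[ 0.7109 -0.0306  0.115 ]] ((708.8162231445312, -48.333099365234375), (17.62575912475586, 281.27215576171875), 0.3204885721206665)
[301 177  30  10 282] [315.5248227  181.30851064] z [0.0674 0.1124 0.1187] mean [ 0.6783 -0.0377  0.112 ]
  at 0.086 [[ 0.6828 -0.0383  0.086 ]] ((682.1542358398438, -38.312442779541016), (32.21788024902344, 102.3702621459961), 0.28332868218421936)
  at 0.115 [[ 0.6777 -0.0377  0.115 ]] ((677.0741577148438, -37.7140998840332), (31.6043758392334, 100.42092895507812), 0.28329575061798096)
[337 195  10  12  80] [341.2875 200.5375] z [0.0681 0.0824 0.0904] mean [ 0.6154 -0.1292  0.0817]
  at
[... 763 characters left out ...]
1029]
  at 0.086 [[ 0.4851 -0.133   0.086 ]] ((484.90240478515625, -133.45343017578125), (29.366392135620117, 29.51116371154785), 63.60379409790039)
  at 0.115 [[ 0.4838 -0.1306  0.115 ]] ((483.578369140625, -131.04339599609375), (28.80720329284668, 28.949201583862305), 63.604000091552734)
[299 234   8   9  63] [302.44444444 237.82539683] z [0.0722 0.0837 0.0905] mean [0.4842 0.0067 0.0837]
  at 0.086 [[0.4841 0.0067 0.086 ]] ((483.52069091796875, 6.536530017852783), (27.613258361816406, 24.240873336791992), 0.24600093066692352)
  at 0.115 [[0.4828 0.0065 0.115 ]] ((482.2229919433594, 6.280844688415527), (27.087459564208984, 23.77927589416504), 0.2459985464811325)
plate z 0.06840495304818245
```

```bash
python3 - <<'E'
import cv2
p=cv2.imread('pics/side0.png');cv2.imwrite('pics/side0z.png',cv2.resize(p[160:320,230:420],None,fx=3.7,fy=3.7,interpolation=cv2.INTER_CUBIC))
E
```

```text
(no output)
```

View pics/top0z.png

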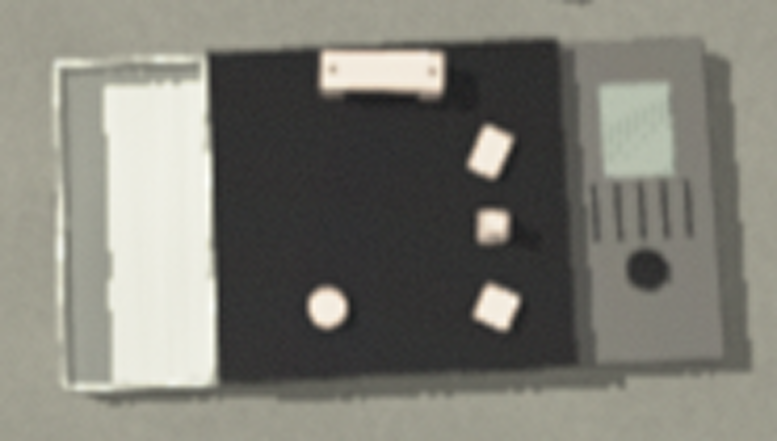

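View pics/side0z.png

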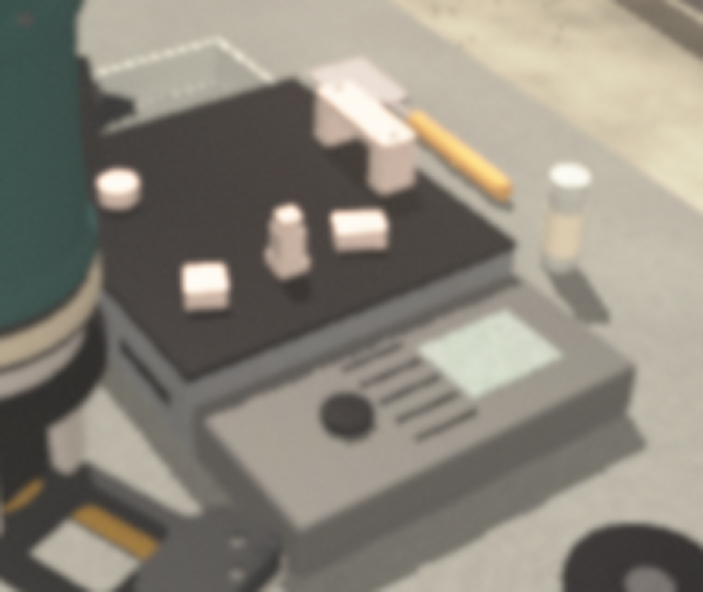

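```bash
cat >> h.py <<'E'
E
python3 - <<'E'
from h import *
f=lambda a:(np.array(a,float)+.5)/4.2-.5+[225,165]
c=pts('top',f([(208,52),(557,40),(578,362),(219,382)]),z=.07)[:,:2]
print(c.round(4)); TL,TR,BR,BL=c
v=[TL-TR,BL-BR]; print([np.linalg.norm(a) for a in (TL-TR,BL-BR,TL-BL,TR-BR)])
print('yaw from y edges',[np.degrees(np.arctan2(-a[0],a[1])) for a in v],'x edges',[np.degrees(np.arctan2(a[1],a[0])) for a in (TL-BL,TR-BR)])
ctr=c.mean(0);p=np.mean([np.arctan2(-a[0],a[1]) for a in v]+[np.arctan2(a[1],a[0]) for a in (TL-BL,TR-BR)]);print(ctr,p)
ex=np.array([np.cos(p),np.sin(p)]);ey=np.array([-ex[1],ex[0]])
np.savez('plate.npz',ctr=ctr,p=p)
for n,q in dict(bar=(.6148,-.1288),pad=(.4851,-.133),tower=(.5525,-.130),disc=(.4841,.0067),bridge=(.6777,-.0377)).items():
    q=np.array(q)-ctr;print(n,(q@ex).round(4),(q@ey).round(4))
o=robot.get_obs();q=o['tool_pos'][:2]
print('turn',np.pi/2+p-o['ee_rot'][2])
# targets: behind bar/disc
for n,(X,Y) in dict(disc=(.4841,.0067),bar=(.6148,-.1288),pad=(.4851,-.133)).items():
    t=np.array([X,Y])-.045*ey; print(n,'start',t)
E
```

```text
[[ 0.7005  0.1087]
 [ 0.7123 -0.1879]
 [ 0.4402 -0.2021]
 [ 0.4233  0.0957]]
[np.float64(0.29686572649100423), np.float64(0.2982211373259254), np.float64(0.27748299469454835), np.float64(0.27255267429752394)]
yaw from y edges [np.float64(2.2931804459121827), np.float64(3.2429121657515085)] x edges [np.float64(2.6980018464565507), np.float64(2.981658763136828)]
[ 0.56906787 -0.04640024] 0.04893795545052398
bar 0.0416 -0.0845
pad -0.0881 -0.0824
tower -0.0206 -0.0827
disc -0.0823 0.0572
bridge 0.1089 0.0034
turn 1.1959367355187185
disc start [ 0.48630133 -0.03824612]
bar start [ 0.61700133 -0.17374612]
pad start [ 0.48730133 -0.17794612]
```

Emit:
{"method": "move_arm", "body": {"increments": [[[0.2,0.4,-0.3,0,0,0,-0.075],[0.2,0.7,-0.5,0,0,0,-0.15],[0.2,1,-0.7,0,0,0,-0.225],[0.2,1,-0.8,0,0,0,-0.3],[0.2,1,-0.8,0,0,0,-0.375],[0.2,1,-0.8,0,0,0,-0.45],[0.2,1,-0.8,0,0,0,-0.525],[0.2,1,-0.8,0,0,0,-0.6]]]}}

```text
time: 0.77
tool_pos: [0.2845, -0.3869, 0.4042]
ee_rot: [-3.141, -0.001, 1.373]
wrist_force: [-0.4, 0.8, -0.3]
width: 0.0439
```

```bash
cat >> h.py <<'E'
from scipy.spatial.transform import Rotation as Ro
def to(xy,tipz,yaw=None):
    o=robot.get_obs();P=np.load('plate.npz');p=float(P['p']);Y=np.pi/2+p if yaw is None else yaw
    R=Ro.from_euler('xyz',o['ee_rot']);T=Ro.from_euler('xyz',[np.pi,0,Y])
    d=R.inv().apply(np.array([*xy,tipz+robot.tcp_to_tips])-o['tool_pos'])
    print('t',o['time'],'tcp',o['tool_pos'].round(4),'rpy',o['ee_rot'].round(4),'F',o['wrist_force'].round(2),'w',o['width'])
    print('shift/0.1',(d/.1).round(3),'turn',((R.inv()*T).as_rotvec()/(np.pi/2)).round(4))
E
python3 -c "
from h import *
to((.4863,-.0382),.2)"
```

```text
t 0.7667 tcp [ 0.2845 -0.3869  0.4042] rpy [-3.1410e+00 -6.0000e-04  1.3726e+00] F [-0.35  0.83 -0.28] w 0.04389462101592537
shift/0.1 [3.816 1.292 0.051] turn [-0.0003 -0.0005 -0.1573]
```

Emit:
{"method": "move_arm", "body": {"increments": [[[0.2,0.4,0.15,0,0,0,-0.07],[0.2,0.8,0.3,0,0,0,-0.14],[0.2,1,0.35,0,0,0,-0.161],[0.2,1,0.35,0,0,0,-0.161]]]}}

```text
time: 1.1
tool_pos: [0.3402, -0.2935, 0.4045]
ee_rot: [3.141, -0.002, 1.625]
wrist_force: [-0.5, 0.5, 0.0]
width: 0.0198
```

Emit:
{"method": "move_arm", "body": {"increments": [[[0.2,0.4,0.3,0,0,0,0],[0.2,0.8,0.6,0,0,0,0],[0.2,1,1,0,0,0,0],[0.2,1,1,0,0,0,0]]]}}

```text
time: 1.43
tool_pos: [0.4358, -0.1899, 0.4044]
ee_rot: [3.14, -0.001, 1.621]
wrist_force: [0.2, -0.8, 0.2]
width: 0.0189
```

```bash
python3 -c "
from h import *
to((.4863,-.0382),.2)"
```

```text
t 1.4333 tcp [ 0.4358 -0.1899  0.4044] rpy [ 3.1405e+00 -7.0000e-04  1.6209e+00] F [ 0.18 -0.85  0.16] w 0.018883424426045074
shift/0.1 [1.489 0.58  0.054] turn [ 0.0007 -0.0005  0.0007]
```

Emit:
{"method": "move_arm", "body": {"increments": [[[0.2,0.4,0.2,0,0,0,0],[0.2,0.8,0.4,0,0,0,0],[0.2,1,0.58,0,0,0,0],[0.2,1,0.58,0,0,0,0]]]}}

```text
time: 1.77
tool_pos: [0.4891, -0.0858, 0.4039]
ee_rot: [3.141, -0.002, 1.625]
wrist_force: [-0.2, 0.2, -0.3]
width: 0.0188
```

Emit:
{"method": "move_arm", "body": {"increments": [[[0.2,0.3,0,0.2,0,0,0],[0.2,0.49,0,0.5,0,0,0],[0.2,0.49,0,0.8,0,0,0],[0.2,0.49,0,1,0,0,0],[0.2,0.49,0,1,0,0,0],[0.2,0.49,0,1,0,0,0]]]}}

```text
time: 2.27
tool_pos: [0.4844, -0.0411, 0.3035]
ee_rot: [-3.138, -0.0, 1.618]
wrist_force: [0.0, -0.5, -0.5]
width: 0.0188
```

```bash
python3 -c "
from h import *
to((.4863,-.0382),.074)
p,d=snap('side','s1'); cv2.imwrite('pics/s1z.png',cv2.resize(p[120:300,200:420,::-1],None,fx=3.3,fy=3.3))"
```

```text
t 2.2667 tcp [ 0.4844 -0.0411  0.3035] rpy [-3.1384e+00 -1.0000e-04  1.6178e+00] F [ 0.   -0.47 -0.51] w 0.018756233072171096
shift/0.1 [0.028 0.022 0.303] turn [-0.0021 -0.     -0.0013]
```

View pics/s1z.png

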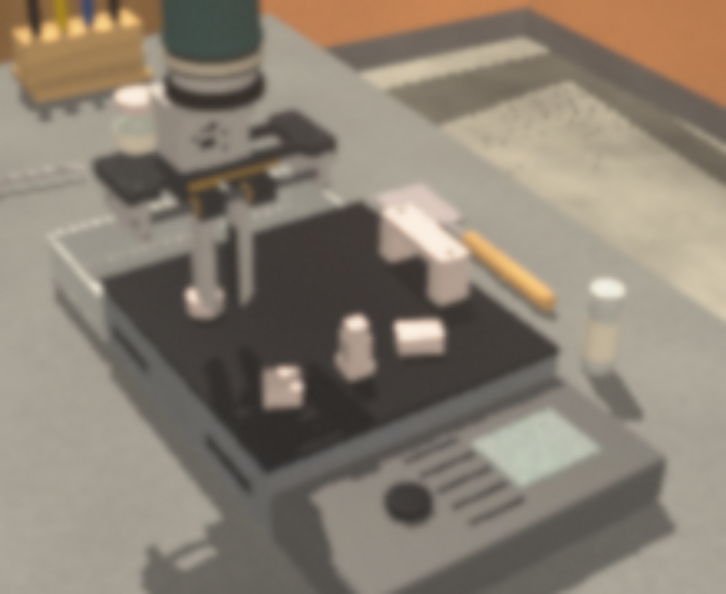

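The fingers are above the plate on the near (-y) side of the disc, which shows at zoom (205,300). I'll lower them and push.

Emit:
{"method": "move_arm", "body": {"increments": [[[0.2,0,0.02,0.1,0,0,0],[0.2,0,0.02,0.2,0,0,0],[0.2,0,0.02,0.29,0,0,0],[0.2,0,0.02,0.29,0,0,0],[0.2,0,0.02,0.29,0,0,0]]]}}

```text
time: 2.73
tool_pos: [0.4865, -0.0401, 0.2748]
ee_rot: [-3.14, -0.0, 1.619]
wrist_force: [0.3, 1.2, 0.7]
width: 0.0187
```

```bash
python3 -c "
from h import *
to((.4863,-.0382),.074)
p,d=snap('side','s2'); cv2.imwrite('pics/s2z.png',cv2.resize(p[120:300,200:420,::-1],None,fx=3.3,fy=3.3))"
```

```text
t 2.7333 tcp [ 0.4865 -0.0401  0.2748] rpy [-3.1398e+00 -3.0000e-04  1.6190e+00] F [0.29 1.17 0.68] w 0.018681420876686006
shift/0.1 [ 0.019 -0.001  0.016] turn [-0.0011 -0.0002 -0.0004]
```

View pics/s2z.png

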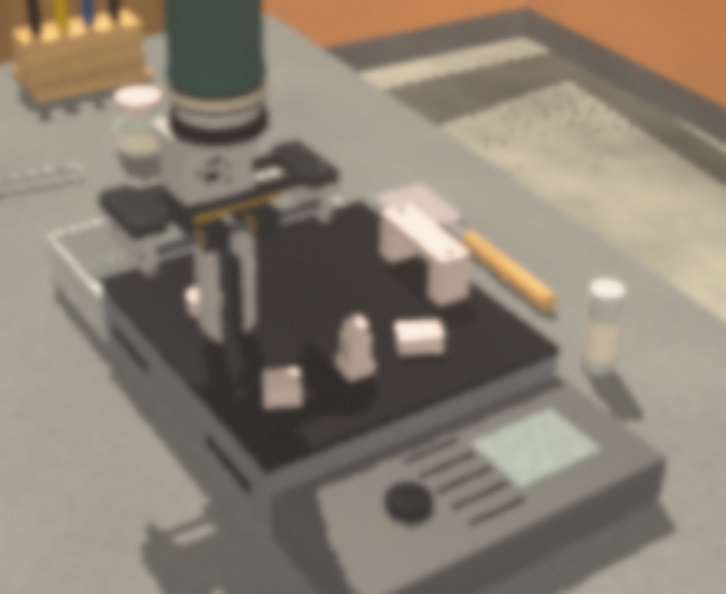

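The fingers are down behind the disc, with clear space to the pad and tower. Now I push.

Emit:
{"method": "move_arm", "body": {"increments": [[[0.2,0.1,0,0,0,0,0],[0.2,0.22,0,0,0,0,0],[0.2,0.34,0,0,0,0,0],[0.2,0.46,0,0,0,0,0],[0.2,0.58,0,0,0,0,0],[0.2,0.7,0,0,0,0,0],[0.2,0.8,0,0,0,0,0],[0.2,0.8,0,0,0,0,0]]]}}

```text
time: 3.45
tool_pos: [0.4827, 0.0419, 0.2757]
ee_rot: [3.142, -0.001, 1.622]
wrist_force: [1.0, -0.0, -0.2]
width: 0.0186
```

Emit:
{"method": "move_arm", "body": {"increments": [[[0.2,0.1,0,0,0,0,0],[0.2,0.22,0,0,0,0,0],[0.2,0.34,0,0,0,0,0],[0.2,0.46,0,0,0,0,0],[0.2,0.58,0,0,0,0,0],[0.2,0.7,0,0,0,0,0],[0.2,0.8,0,0,0,0,0],[0.2,0.8,0,0,0,0,0]]]}}

```text
time: 4.12
tool_pos: [0.4788, 0.1216, 0.2756]
ee_rot: [-3.141, -0.001, 1.622]
wrist_force: [-0.2, 0.0, -0.5]
width: 0.0187
```

```bash
python3 -c "
from h import *
to((.6170,-.1737),.2)
p,d=snap('side','s3'); cv2.imwrite('pics/s3z.png',cv2.resize(p[120:300,180:400,::-1],None,fx=3.3,fy=3.3))"
```

```text
t 4.1167 tcp [0.4788 0.1216 0.2756] rpy [-3.1415e+00 -7.0000e-04  1.6215e+00] F [-0.17  0.03 -0.48] w 0.018664249940624704
shift/0.1 [-3.019  1.23  -1.238] turn [-0.0001 -0.0004  0.0011]
```

View pics/s3z.png

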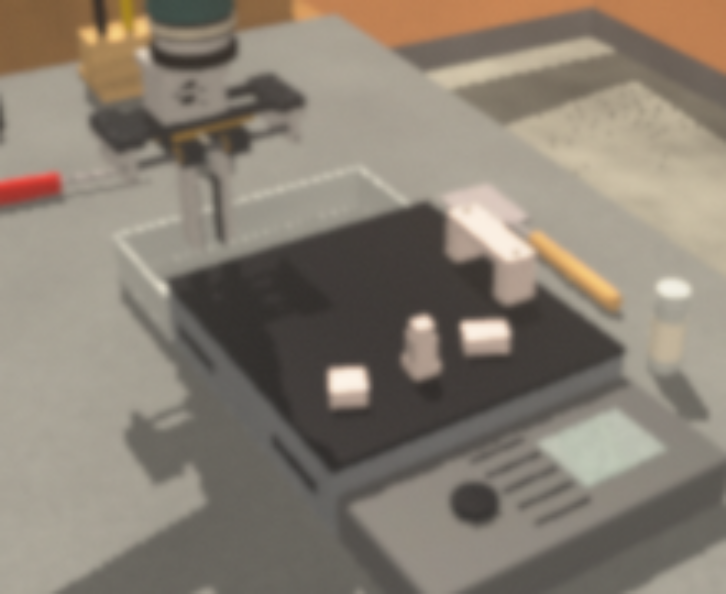

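The disc has gone over the edge and is out of view behind the plate. Next is the bar: lift, travel to a point behind it, and lower.

Emit:
{"method": "move_arm", "body": {"increments": [[[0.2,0,0,-0.3,0,0,0],[0.2,0,0,-0.6,0,0,0],[0.2,0,0,-1,0,0,0],[0.2,-0.3,0.1,-1,0,0,0],[0.2,-0.7,0.2,-1,0,0,0],[0.2,-1,0.3,-1,0,0,0],[0.2,-1,0.3,-1,0,0,0]]]}}

```text
time: 4.75
tool_pos: [0.5151, 0.0167, 0.3757]
ee_rot: [3.141, 0.004, 1.613]
wrist_force: [0.4, 0.0, -0.4]
width: 0.0186
```

Emit:
{"method": "move_arm", "body": {"increments": [[[0.2,-0.3,0.1,0,0,0,0],[0.2,-0.7,0.3,0,0,0,0],[0.2,-1,0.5,0,0,0,0],[0.2,-1,0.5,0,0,0,0]]]}}

```text
time: 5.08
tool_pos: [0.5708, -0.0811, 0.374]
ee_rot: [-3.141, 0.003, 1.613]
wrist_force: [-0.8, 0.7, -0.2]
width: 0.0189
```

Emit:
{"method": "move_arm", "body": {"increments": [[[0.2,-0.3,0.1,0,0,0,0],[0.2,-0.7,0.3,0,0,0,0],[0.2,-1,0.43,0,0,0,0],[0.2,-1,0.43,0,0,0,0],[0.2,-1,0.43,0,0,0,0]]]}}

```text
time: 5.5
tool_pos: [0.6166, -0.1752, 0.3742]
ee_rot: [-3.139, -0.001, 1.616]
wrist_force: [0.1, -0.7, 0.6]
width: 0.0191
```

```bash
python3 -c "
from h import *
to((.6174,-.183),.0745)
p,d=snap('side','s4'); cv2.imwrite('pics/s4z.png',cv2.resize(p[120:300,200:420,::-1],None,fx=3.3,fy=3.3))
p,d=snap('top','t4'); cv2.imwrite('pics/t4z.png',cv2.resize(p[165:270,225:410,::-1],None,fx=4,fy=4))
"
```

```text
t 5.5 tcp [ 0.6166 -0.1752  0.3742] rpy [-3.1393e+00 -1.3000e-03  1.6165e+00] F [ 0.05 -0.74  0.61] w 0.019148177844520355
shift/0.1 [-0.079  0.006  1.005] turn [-0.0015 -0.0008 -0.0021]
```

View pics/s4z.png

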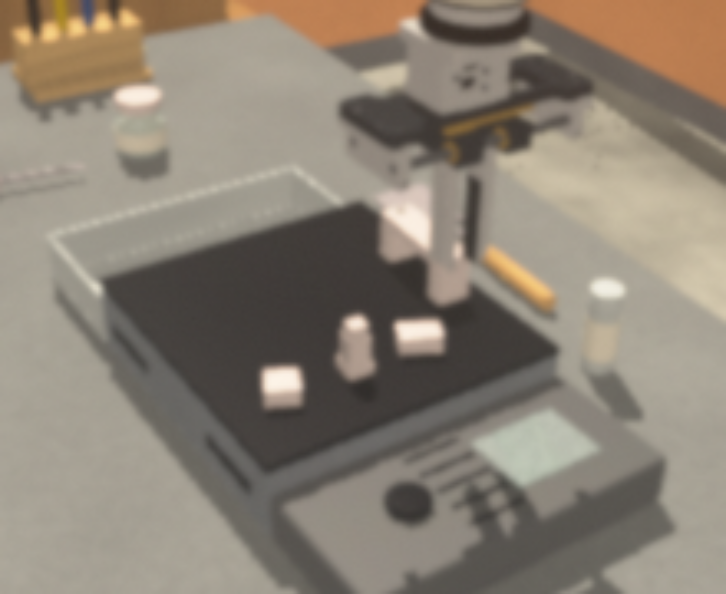

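View pics/t4z.png

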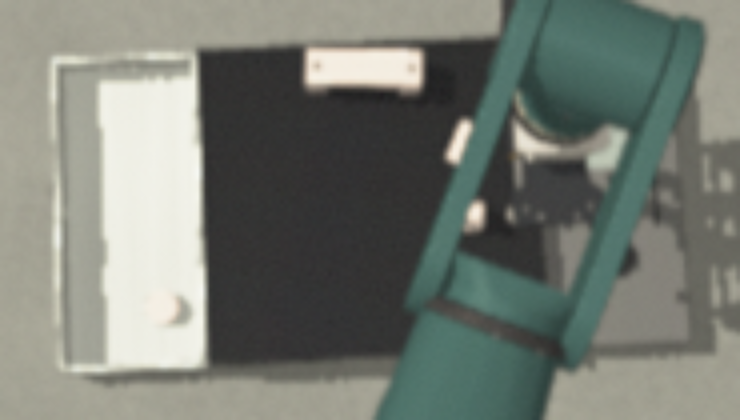

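The disc is in the tray at zoom (165,308). Fingers are above the start point behind the bar, with the rest untouched. Lower (backing off another 8 mm), then sweep.

Emit:
{"method": "move_arm", "body": {"increments": [[[0.2,-0.08,0,0.2,0,0,0],[0.2,-0.08,0,0.5,0,0,0],[0.2,-0.08,0,0.8,0,0,0],[0.2,-0.08,0,0.95,0,0,0],[0.2,-0.08,0,1,0,0,0],[0.2,-0.08,0,1,0,0,0]]]}}

```text
time: 6.1
tool_pos: [0.6161, -0.1803, 0.2744]
ee_rot: [-3.139, -0.001, 1.621]
wrist_force: [0.2, -0.3, -0.5]
width: 0.0189
```

```bash
python3 -c "
from h import *
to((.6174,-.183),.0745)
p,d=snap('side','s5'); cv2.imwrite('pics/s5z.png',cv2.resize(p[120:300,200:420,::-1],None,fx=3.3,fy=3.3))
"
```

```text
t 6.1 tcp [ 0.6161 -0.1803  0.2744] rpy [-3.1387e+00 -1.5000e-03  1.6208e+00] F [ 0.18 -0.34 -0.54] w 0.018852633749881484
shift/0.1 [-0.028  0.012  0.007] turn [-0.0019 -0.0009  0.0007]
```

View pics/s5z.png

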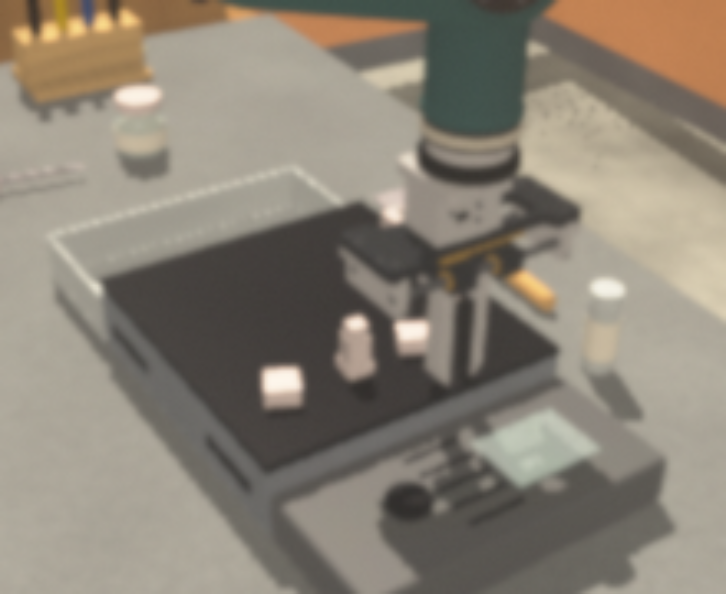

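```bash
python3 -c "
from h import *
z=lambda q:((q+.5-[200,120])*3.3).round(0)
P=np.load('plate.npz');p=float(P['p']);ex=np.array([np.cos(p),np.sin(p)]);ey=np.array([-ex[1],ex[0]])
print('bar top',z(proj('side',[.6148,-.1288,.086])),'pad top',z(proj('side',[.4851,-.133,.086])))
c=np.array([.6162,-.1805])
for s in(-1,1):
  for a in (9.4,22): print(s,a,z(proj('side',[*(c+s*a/1e3*ex),.0745])))
s=np.load('s4.npz')['p'];m=(s.min(2)>170).astype(np.uint8);m[:205]=0;m[250:]=0;m[:,:270]=0;m[:,345:]=0
n,l,st,ce=cv2.connectedComponentsWithStats(m)
for i in range(1,n):
  if st[i,4]>15: print(st[i],z(ce[i]),pts('side',ce[i],z=.086).round(4))
"
```

```text
bar top [[418. 331.]] pad top [[280. 381.]]
-1 9.4 [[445. 379.]]
-1 22 [[432. 384.]]
1 9.4 [[464. 371.]]
1 22 [[477. 366.]]
[305 216   6   4  18] [356. 324.] [[ 0.5761 -0.0944  0.086 ]]
[320 218  14   6  69] [419. 332.] [[ 0.6144 -0.1297  0.086 ]]
[280 232  11   7  74] [282. 381.] [[ 0.4866 -0.1339  0.086 ]]
```

The side view matches the top-view positions to within about 2 mm. Sweeping the bar now.

Emit:
{"method": "move_arm", "body": {"increments": [[[0.2,0.1,0,0,0,0,0],[0.2,0.24,0,0,0,0,0],[0.2,0.38,0,0,0,0,0],[0.2,0.52,0,0,0,0,0],[0.2,0.66,0,0,0,0,0],[0.2,0.8,0,0,0,0,0],[0.2,0.9,0,0,0,0,0],[0.2,1,0,0,0,0,0]]]}}

```text
time: 6.82
tool_pos: [0.6118, -0.0805, 0.2757]
ee_rot: [3.142, 0.0, 1.62]
wrist_force: [0.6, -0.8, -0.4]
width: 0.0187
```

```bash
python3 -c "
from h import *
to((.6174,-.183),.0745)
p,d=snap('side','s6'); cv2.imwrite('pics/s6z.png',cv2.resize(p[120:300,200:420,::-1],None,fx=3.3,fy=3.3))
p,d=snap('top','t6'); cv2.imwrite('pics/t6z.png',cv2.resize(p[165:270,225:410,::-1],None,fx=4,fy=4))
"
```

```text
t 6.8167 tcp [ 0.6118 -0.0805  0.2757] rpy [3.1416e+00 2.0000e-04 1.6201e+00] F [ 0.57 -0.84 -0.42] w 0.018669876235840856
shift/0.1 [-1.027  0.005  0.021] turn [0.     0.0001 0.0002]
```

View pics/s6z.png

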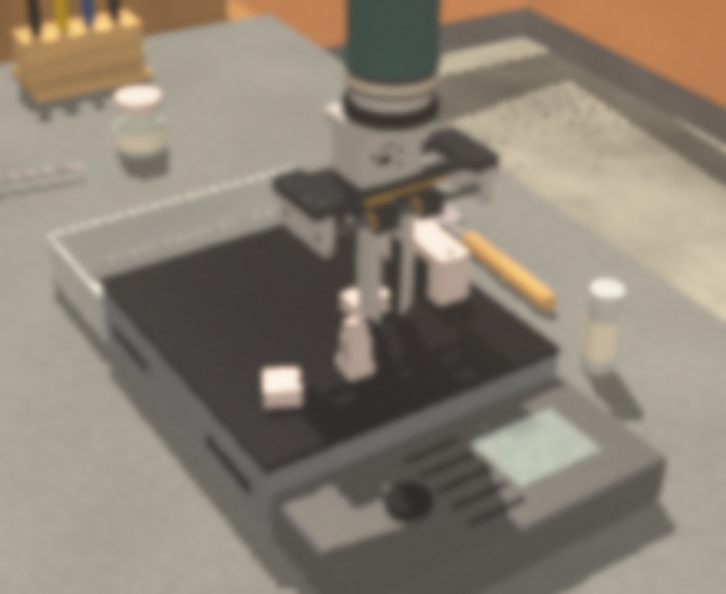

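View pics/t6z.png

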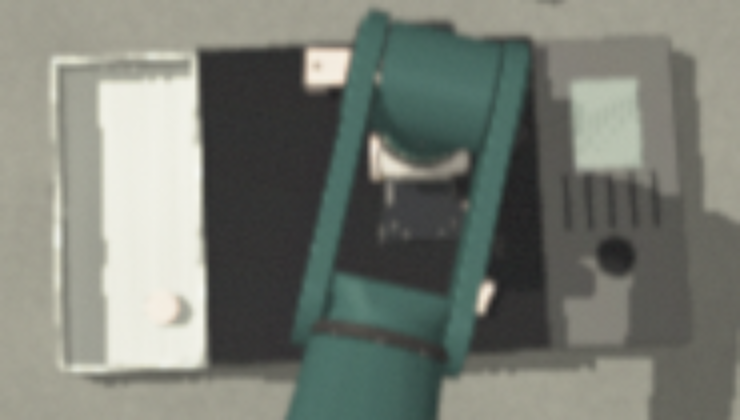

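The bar, at zoom (365,298), is leading the fingers but sits about 10 mm toward -x of their centre. I'll back off, recentre, and carry on.

Emit:
{"method": "move_arm", "body": {"increments": [[[0.2,-0.1,0,0,0,0,0],[0.2,-0.1,-0.1,0,0,0,0],[0.2,0,-0.1,0,0,0,0],[0.2,0.1,-0.1,0,0,0,0],[0.2,0.22,-0.1,0,0,0,0],[0.2,0.34,-0.1,0,0,0,0],[0.2,0.46,-0.1,0,0,0,0],[0.2,0.6,-0.1,0,0,0,0]]]}}

```text
time: 7.58
tool_pos: [0.5991, -0.0211, 0.2757]
ee_rot: [3.141, 0.0, 1.62]
wrist_force: [-0.1, -0.5, 0.0]
width: 0.019
```

```bash
python3 -c "
from h import *
to((.6174,-.183),.0745)
p,d=snap('side','s7'); cv2.imwrite('pics/s7z.png',cv2.resize(p[120:300,200:420,::-1],None,fx=3.3,fy=3.3))
"
```

```text
t 7.5833 tcp [ 0.5991 -0.0211  0.2757] rpy [3.1414e+00 2.0000e-04 1.6196e+00] F [-0.07 -0.5   0.05] w 0.018962705471676514
shift/0.1 [-1.626  0.104  0.02 ] turn [ 0.0001  0.0001 -0.0001]
```

View pics/s7z.png

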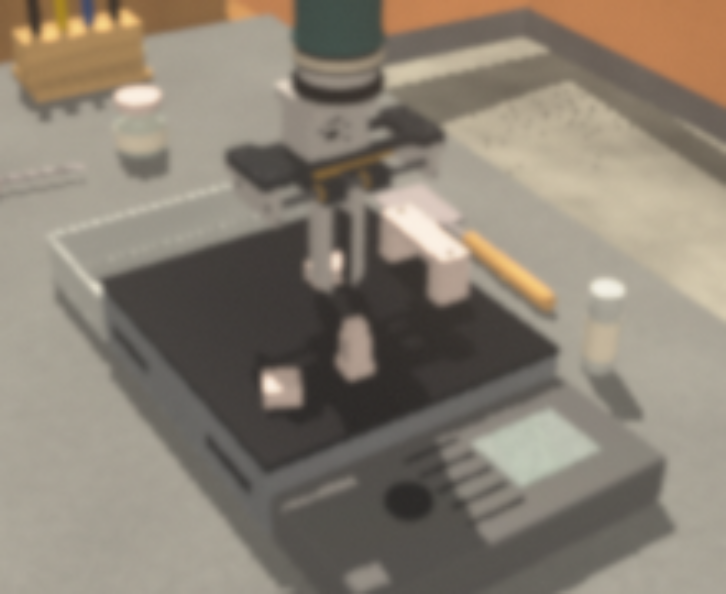

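The bar is now centred on the fingers at zoom (325,267). Continuing over the edge.

Emit:
{"method": "move_arm", "body": {"increments": [[[0.2,0.1,0,0,0,0,0],[0.2,0.22,0,0,0,0,0],[0.2,0.34,0,0,0,0,0],[0.2,0.46,0,0,0,0,0],[0.2,0.58,0,0,0,0,0],[0.2,0.7,0,0,0,0,0],[0.2,0.8,0,0,0,0,0]]]}}

```text
time: 8.22
tool_pos: [0.5951, 0.0587, 0.2757]
ee_rot: [3.142, -0.0, 1.62]
wrist_force: [-0.6, 0.3, -0.0]
width: 0.0184
```

Emit:
{"method": "move_arm", "body": {"increments": [[[0.2,0.1,0,0,0,0,0],[0.2,0.22,0,0,0,0,0],[0.2,0.34,0,0,0,0,0],[0.2,0.46,0,0,0,0,0],[0.2,0.58,0,0,0,0,0],[0.2,0.7,0,0,0,0,0],[0.2,0.75,0,0,0,0,0],[0.2,0.75,0,0,0,0,0]]]}}

```text
time: 8.88
tool_pos: [0.5914, 0.1337, 0.2756]
ee_rot: [-3.142, -0.0, 1.621]
wrist_force: [-0.2, 0.0, 0.3]
width: 0.019
```

```bash
python3 -c "
from h import *
to((.4875,-.1865),.1745)
p,d=snap('side','s8'); cv2.imwrite('pics/s8z.png',cv2.resize(p[120:300,200:420,::-1],None,fx=3.3,fy=3.3))
p,d=snap('top','t8'); cv2.imwrite('pics/t8z.png',cv2.resize(p[165:270,225:410,::-1],None,fx=4,fy=4))
"
```

```text
t 8.8833 tcp [0.5914 0.1337 0.2756] rpy [-3.1416e+00 -1.0000e-04  1.6210e+00] F [-0.22  0.01  0.33] w 0.018965187352446077
shift/0.1 [-3.145 -1.199 -0.981] turn [-0.     -0.0001  0.0008]
```

View pics/s8z.png

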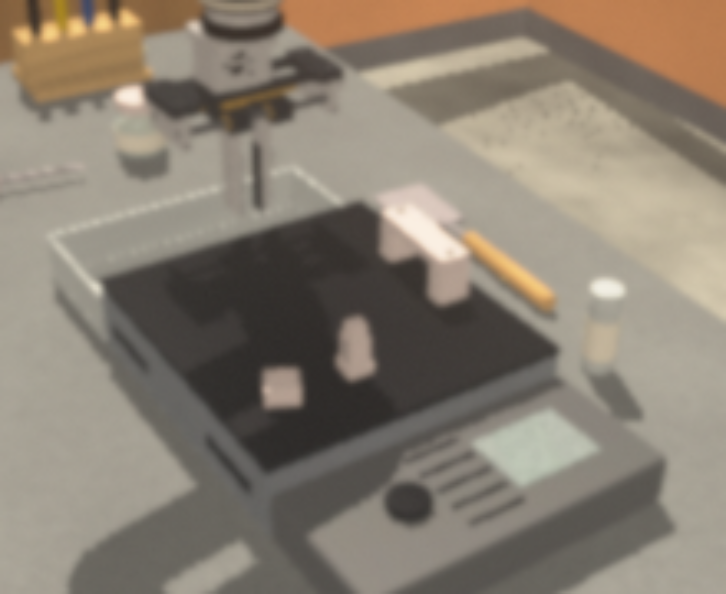

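View pics/t8z.png

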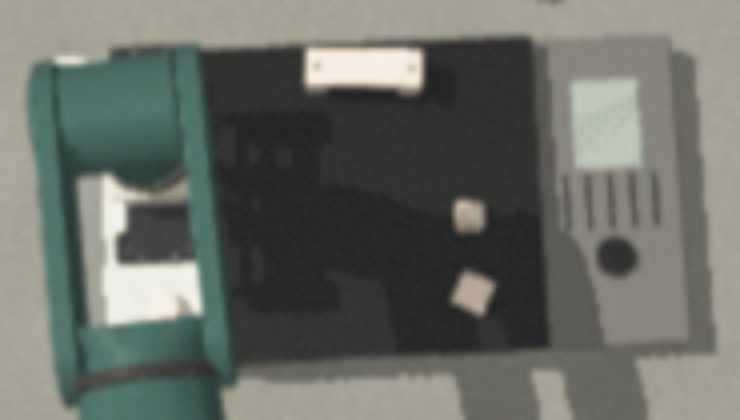

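The bar is off the plate, and the tower and bridge haven't moved. Next is the pad.

Emit:
{"method": "move_arm", "body": {"increments": [[[0.2,0,0,-0.3,0,0,0],[0.2,0,0,-0.6,0,0,0],[0.2,0,0,-1,0,0,0],[0.2,-0.3,-0.1,-1,0,0,0],[0.2,-0.7,-0.3,-1,0,0,0],[0.2,-1,-0.4,-1,0,0,0],[0.2,-1,-0.4,-1,0,0,0]]]}}

```text
time: 9.57
tool_pos: [0.5552, 0.0253, 0.3764]
ee_rot: [3.141, 0.004, 1.612]
wrist_force: [0.2, 0.1, -0.4]
width: 0.0186
```

Emit:
{"method": "move_arm", "body": {"increments": [[[0.2,-0.3,-0.1,0,0,0,0],[0.2,-0.7,-0.3,0,0,0,0],[0.2,-1,-0.5,0,0,0,0],[0.2,-1,-0.5,0,0,0,0]]]}}

```text
time: 9.9
tool_pos: [0.5092, -0.0766, 0.3758]
ee_rot: [-3.14, 0.003, 1.612]
wrist_force: [-0.2, 1.2, -0.7]
width: 0.0187
```

Emit:
{"method": "move_arm", "body": {"increments": [[[0.2,-0.3,-0.1,0,0,0,0],[0.2,-0.7,-0.33,0,0,0,0],[0.2,-1,-0.33,0,0,0,0],[0.2,-1,-0.33,0,0,0,0],[0.2,-1,-0.33,0,0,0,0]]]}}

```text
time: 10.32
tool_pos: [0.4832, -0.1746, 0.3756]
ee_rot: [3.141, -0.001, 1.616]
wrist_force: [-0.5, 0.8, -0.7]
width: 0.0189
```

```bash
python3 -c "
from h import *
to((.4845,-.183),.0745)
p,d=snap('side','s9'); cv2.imwrite('pics/s9z.png',cv2.resize(p[120:300,200:420,::-1],None,fx=3.3,fy=3.3))
p,d=snap('top','t9'); cv2.imwrite('pics/t9z.png',cv2.resize(p[165:270,225:410,::-1],None,fx=4,fy=4))
"
```

```text
t 10.3167 tcp [ 0.4832 -0.1746  0.3756] rpy [ 3.1414e+00 -6.0000e-04  1.6155e+00] F [-0.45  0.83 -0.7 ] w 0.018851525404664598
shift/0.1 [-0.085  0.009  1.019] turn [ 0.0001 -0.0004 -0.0027]
```

View pics/s9z.png

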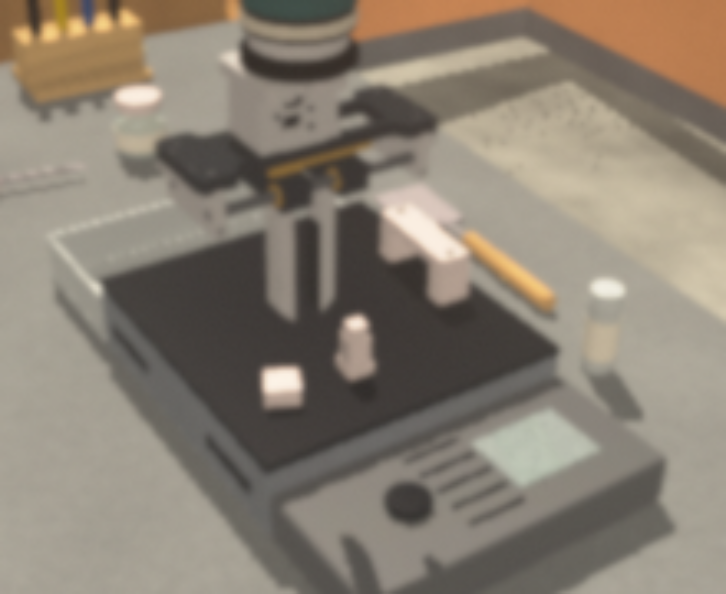

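View pics/t9z.png

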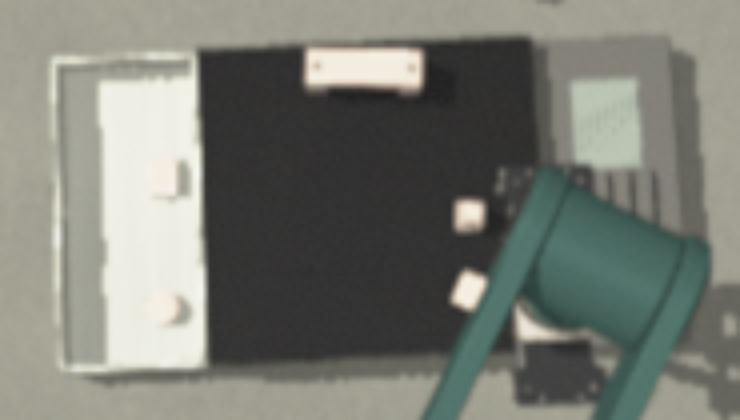

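Both the bar at (166,178) and the disc at (165,308) lie in the tray. Lowering behind the pad.

Emit:
{"method": "move_arm", "body": {"increments": [[[0.2,-0.08,0,0.2,0,0,0],[0.2,-0.08,0,0.5,0,0,0],[0.2,-0.08,0,0.8,0,0,0],[0.2,-0.08,0,0.95,0,0,0],[0.2,-0.08,0,1,0,0,0],[0.2,-0.08,0,1,0,0,0]]]}}

```text
time: 10.92
tool_pos: [0.4836, -0.1799, 0.2741]
ee_rot: [-3.139, -0.002, 1.621]
wrist_force: [0.7, 0.4, 0.2]
width: 0.019
```

Emit:
{"method": "move_arm", "body": {"increments": [[[0.2,0.1,0,0,0,0,0],[0.2,0.2,0,0,0,0,0],[0.2,0.3,0,0,0,0,0],[0.2,0.4,0,0,0,0,0],[0.2,0.5,0,0,0,0,0],[0.2,0.6,0,0,0,0,0],[0.2,0.7,0,0,0,0,0]]]}}

```text
time: 11.5
tool_pos: [0.4801, -0.1103, 0.2761]
ee_rot: [3.141, 0.0, 1.62]
wrist_force: [-1.0, -0.3, 0.0]
width: 0.0187
```

```bash
python3 -c "
from h import *
to((.4845,-.183),.0745)
p,d=snap('side','s10'); cv2.imwrite('pics/s10z.png',cv2.resize(p[120:300,200:420,::-1],None,fx=3.3,fy=3.3))
"
```

```text
t 11.5 tcp [ 0.4801 -0.1103  0.2761] rpy [3.1409e+00 4.0000e-04 1.6195e+00] F [-0.97 -0.26  0.03] w 0.0186754794312396
shift/0.1 [-0.729  0.008  0.024] turn [ 0.0004  0.0002 -0.0001]
```

View pics/s10z.png

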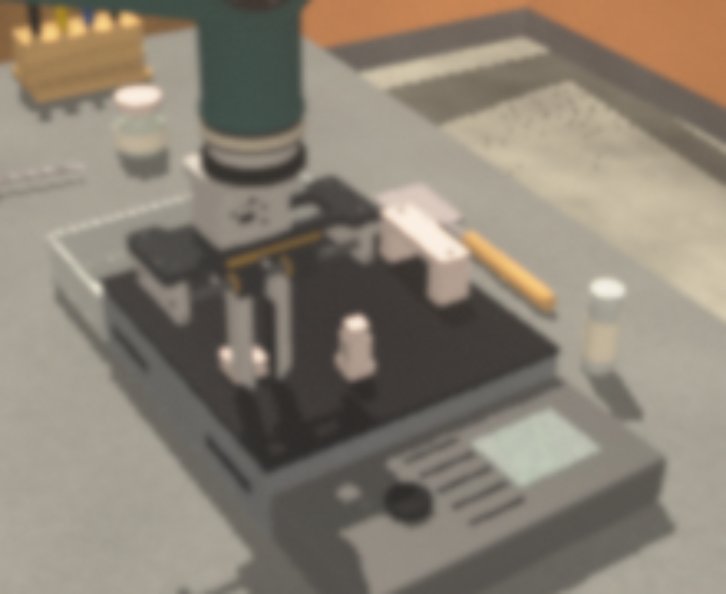

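The pad, at zoom (243,360), is slightly toward -x of the fingers. Recentring and continuing.

Emit:
{"method": "move_arm", "body": {"increments": [[[0.2,-0.1,0,0,0,0,0],[0.2,-0.1,-0.07,0,0,0,0],[0.2,0,-0.07,0,0,0,0],[0.2,0.12,-0.07,0,0,0,0],[0.2,0.24,-0.07,0,0,0,0],[0.2,0.36,-0.07,0,0,0,0],[0.2,0.48,-0.07,0,0,0,0],[0.2,0.6,-0.07,0,0,0,0]]]}}

```text
time: 12.22
tool_pos: [0.4702, -0.0503, 0.2757]
ee_rot: [3.142, -0.0, 1.62]
wrist_force: [0.3, -1.0, -0.2]
width: 0.019
```

```bash
python3 -c "
from h import *
to((.4845,-.183),.0745)
p,d=snap('side','s11'); cv2.imwrite('pics/s11z.png',cv2.resize(p[120:300,200:420,::-1],None,fx=3.3,fy=3.3))
"
```

```text
t 12.2167 tcp [ 0.4702 -0.0503  0.2757] rpy [ 3.1415 -0.      1.6198] F [ 0.35 -0.98 -0.24] w 0.018969950939844587
shift/0.1 [-1.332  0.078  0.02 ] turn [ 0. -0.  0.]
```

View pics/s11z.png

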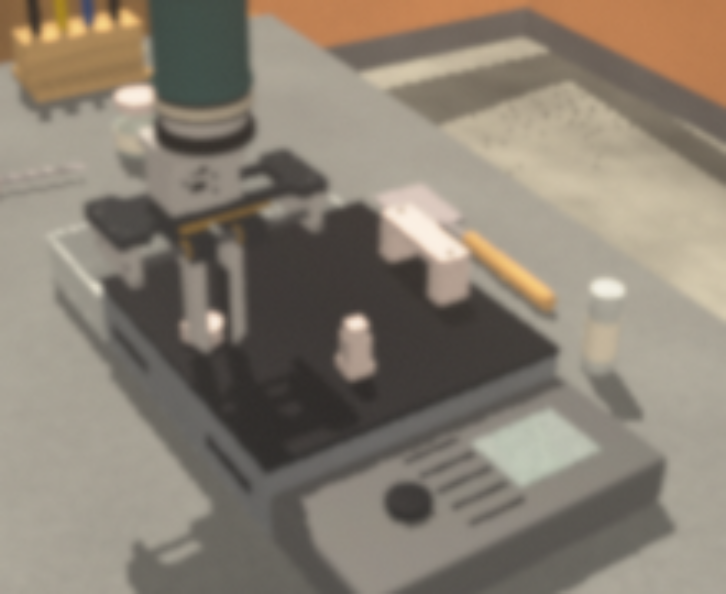

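Emit:
{"method": "move_arm", "body": {"increments": [[[0.2,-0.1,0,0,0,0,0],[0.2,-0.1,-0.06,0,0,0,0],[0.2,0,-0.06,0,0,0,0],[0.2,0.12,-0.05,0,0,0,0],[0.2,0.24,-0.03,0,0,0,0],[0.2,0.36,-0.01,0,0,0,0],[0.2,0.48,0.01,0,0,0,0],[0.2,0.6,0.03,0,0,0,0]]]}}

```text
time: 12.93
tool_pos: [0.4703, 0.0087, 0.2756]
ee_rot: [-3.141, -0.0, 1.618]
wrist_force: [-0.7, -0.9, 1.2]
width: 0.0184
```

```bash
python3 -c "
from h import *
to((.4845,-.183),.0745)
p,d=snap('side','s12'); cv2.imwrite('pics/s12z.png',cv2.resize(p[120:300,200:420,::-1],None,fx=3.3,fy=3.3))
"
```

```text
t 12.9333 tcp [0.4703 0.0087 0.2756] rpy [-3.1415e+00 -1.0000e-04  1.6179e+00] F [-0.72 -0.86  1.18] w 0.01843168294064177
shift/0.1 [-1.921  0.052  0.019] turn [-0.0001 -0.0001 -0.0012]
```

View pics/s12z.png

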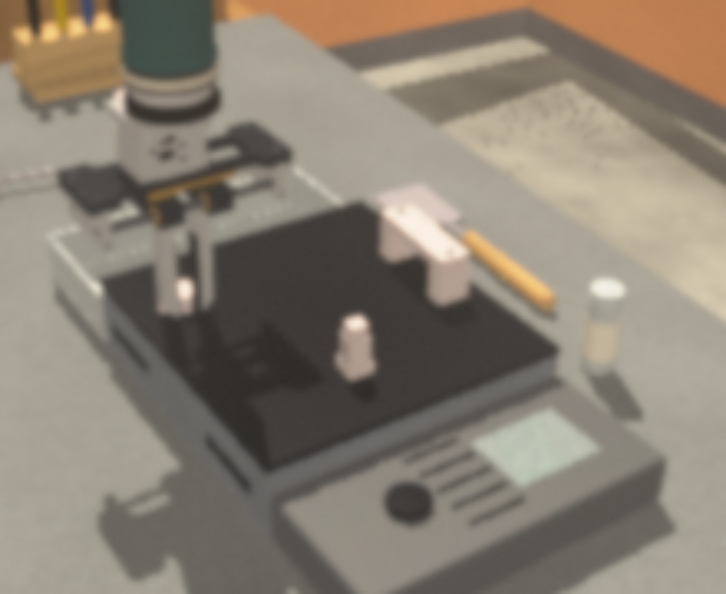

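The pad is centred, showing between the fingers at (185,295). Pushing it over the edge.

Emit:
{"method": "move_arm", "body": {"increments": [[[0.2,0.1,0,0,0,0,0],[0.2,0.22,0,0,0,0,0],[0.2,0.34,0,0,0,0,0],[0.2,0.46,0,0,0,0,0],[0.2,0.55,0,0,0,0,0],[0.2,0.6,0,0,0,0,0]]]}}

```text
time: 13.48
tool_pos: [0.4673, 0.0689, 0.2757]
ee_rot: [-3.142, -0.0, 1.619]
wrist_force: [0.7, -0.3, -0.0]
width: 0.0191
```

Emit:
{"method": "move_arm", "body": {"increments": [[[0.2,0.1,0,0,0,0,0],[0.2,0.22,0,0,0,0,0],[0.2,0.34,0,0,0,0,0],[0.2,0.46,0,0,0,0,0],[0.2,0.55,0,0,0,0,0],[0.2,0.6,0,0,0,0,0],[0.2,0.6,0,0,0,0,0]]]}}

```text
time: 14.07
tool_pos: [0.4645, 0.1288, 0.2756]
ee_rot: [-3.142, -0.0, 1.62]
wrist_force: [0.7, -0.2, -0.4]
width: 0.0188
```

Emit:
{"method": "move_arm", "body": {"increments": [[[0.2,0,0,-0.3,0,0,0],[0.2,0,0,-0.6,0,0,0],[0.2,0,0,-1,0,0,0],[0.2,-0.3,0,-1,0,0,0],[0.2,-0.7,0,-1,0,0,0],[0.2,-1,0,-1,0,0,0],[0.2,-1,0,-1,0,0,0]]]}}

```text
time: 14.65
tool_pos: [0.4696, 0.0239, 0.376]
ee_rot: [3.141, 0.003, 1.613]
wrist_force: [-0.1, 0.2, -0.1]
width: 0.0188
```

Emit:
{"method": "move_arm", "body": {"increments": [[[0.2,-0.3,-0.1,-0.3,0,0,0],[0.2,-0.7,-0.3,-0.5,0,0,0],[0.2,-1,-0.5,-0.5,0,0,0],[0.2,-1,-0.7,-0.5,0,0,0],[0.2,-1,-0.7,-0.5,0,0,0]]]}}

```text
time: 15.07
tool_pos: [0.4022, -0.0765, 0.4267]
ee_rot: [3.141, 0.001, 1.614]
wrist_force: [-0.5, -0.2, 0.5]
width: 0.0187
```

```bash
python3 -c "
from h import *
to((.4845,-.183),.0745)
p,d=snap('side','s13'); cv2.imwrite('pics/s13z.png',cv2.resize(p[120:300,200:420,::-1],None,fx=3.3,fy=3.3))
p,d=snap('top','t13'); cv2.imwrite('pics/t13z.png',cv2.resize(p[165:270,225:410,::-1],None,fx=4,fy=4))
"
```

```text
t 15.0667 tcp [ 0.4022 -0.0765  0.4267] rpy [3.1409e+00 1.0000e-03 1.6143e+00] F [-0.47 -0.22  0.45] w 0.01866330297044171
shift/0.1 [-1.099  0.775  1.531] turn [ 0.0004  0.0006 -0.0034]
```

View pics/s13z.png

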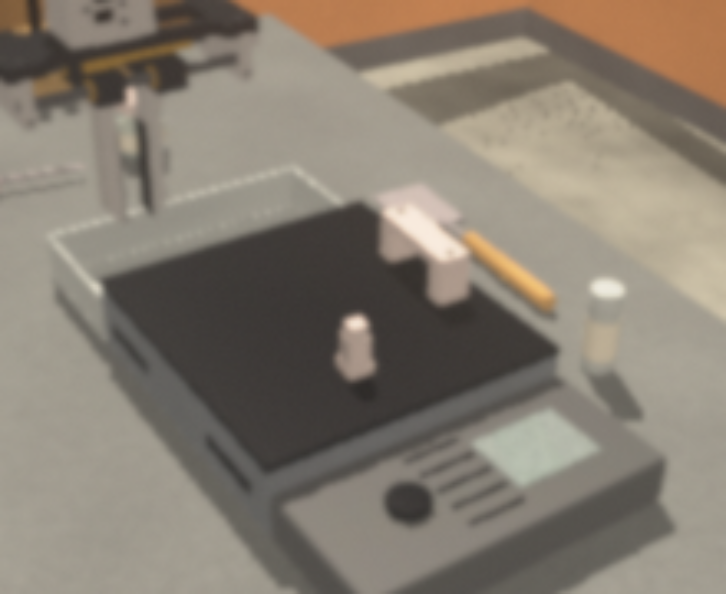

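View pics/t13z.png

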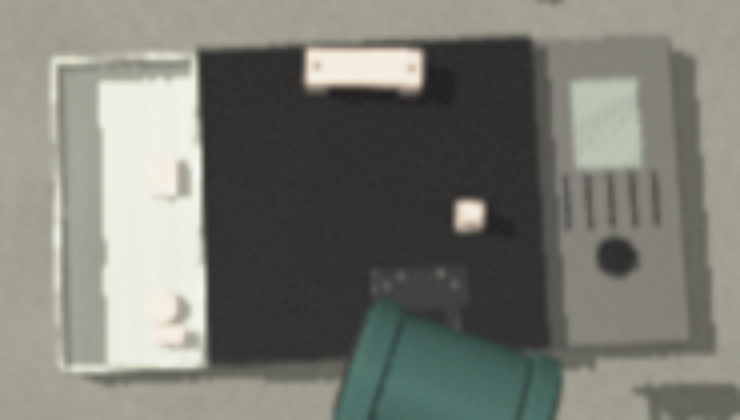

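```bash
python3 -c "
from h import *
P=np.load('plate.npz');p=float(P['p']);ex=np.array([np.cos(p),np.sin(p)]);ey=np.array([-ex[1],ex[0]]);tc=P['ctr']+.216*ey
f=lambda a:(np.array(a,float)+.5)/4-.5+[225,165]
for n,a,z in(('bar',(166,178),.02),('disc',(165,308),.02),('pad',(170,336),.032)):
  q=pts('top',f(a),z=z)[0,:2]-tc; print(n,'tray xy',(q@ex).round(3),(q@ey).round(3))
for t in('top0','t13'):
  g=np.load(t+'.npz')['p'].min(2);m=(g>130).astype(np.uint8);m[:175]=0;m[226:]=0;m[:,:285]=0;m[:,360:]=0
  n,l,s,c=cv2.connectedComponentsWithStats(m);print(t,[(s[i,4],c[i].round(2)) for i in range(1,n) if s[i,4]>20])
d=np.load('t13.npz')['d'];
uv=np.array([(u,v) for u in range(264,272) for v in range(239,252)]);X=pts('top',uv,depth=d[uv[:,1],uv[:,0]]);print('z of pad/disc area',np.percentile(X[:,2],[5,50,95,100]).round(3))
a=np.load('s9.npz')['p'];b=np.load('s13.npz')['p'];print('tower/bridge side diff',np.abs(a[210:240,295:320].astype(int)-b[210:240,295:320]).mean())
p=np.load('t13.npz')['p'];cv2.imwrite('pics/t13zz.png',cv2.resize(p[170:262,232:282,::-1],None,fx=6,fy=6,interpolation=cv2.INTER_CUBIC)); cv2.imwrite('pics/t13full.png',p[:,:,::-1])
"
```

```text
bar tray xy 0.031 -0.031
disc tray xy -0.087 -0.026
pad tray xy -0.112 -0.031
top0 [(np.int32(282), array([315.52, 181.31])), (np.int32(80), array([341.29, 200.54])), (np.int32(46), array([341.93, 218.07]))]
t13 [(np.int32(283), array([315.58, 181.3 ])), (np.int32(46), array([341.93, 218.07]))]
z of pad/disc area [-0.001  0.018  0.033  0.04 ]
tower/bridge side diff 4.1675555555555555
```

View pics/t13zz.png

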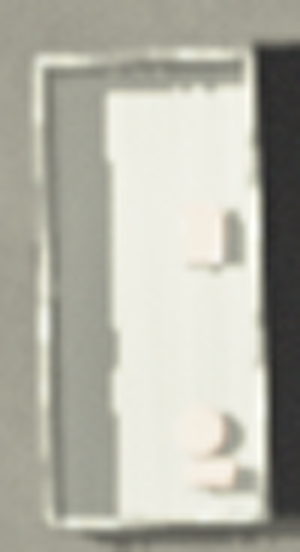

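View pics/t13full.png

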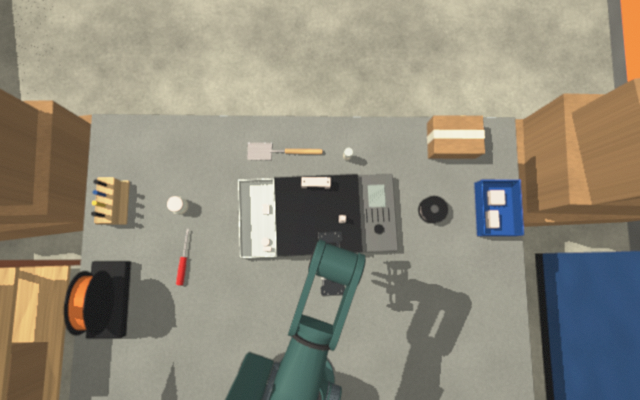

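All three off-cuts lie inside the tray, with the pad on its side next to the disc. The bridge and tower centroids are unchanged, the bystanders look untouched, and the arm is clear. Handing in.

```bash
python3 -c "
from h import *
a=np.load('t13.npz')['p'].astype(int);b=robot.snapshot('top')[0].astype(int)
print(np.abs(a-b)[170:262,232:282].max()); print(robot.get_obs()['qvel'].round(3)); print(robot.close_job())"
```

```text
7
[ 0.019  0.021 -0.008 -0.003  0.001 -0.004]
the job is handed in; nothing more can be done
None
```

I swept the disc, then the bar, then the pad along the plate with two fingertips, and all three went over the left (+y) edge into the scrap tray. I handed the job in at about 15 s of the 64 s allowed; no verdict was reported.

**Off-cuts:** the last top picture shows all three inside the tray. Their approximate centres in the tray frame, which are estimates from picture positions, are:

| Off-cut | x (m) | y (m) |
|---|---|---|
| bar | 0.03 | -0.03 |
| disc | -0.09 | -0.03 |
| pad | -0.11 | -0.03 |

- **Pad:** it landed on its side next to the disc, and its x is nearest a limit (-0.136). The highest depth reading around the disc and pad was 0.04 m, below the 0.055 m limit.
- **At rest:** a final picture of the tray, compared with the one before, showed no movement.

**Bridge and tower:** in the top view, their positions match the start to within 0.1 pixel, and both still look upright.

**Bystanders and arm:** nothing else on the bench looks moved by eye, though I did not measure it. The arm was clear of everything. Wrist force stayed around 1 N in the readings I took.

**Corrections:** during the sweeps the bar and pad slid about 7–10 mm sideways off the fingers, so I backed off and recentred once for the bar and twice for the pad. No check failed. The worst disagreement was in the plate edges, which measured 272–298 mm against the true 280 and 300 mm.

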